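# Snap the spare fuse into the vacuum pump's fuse tray

## Robot

A 7-joint arm with a two-finger parallel gripper is mounted at the origin on the work surface. World frame = base frame: x ahead of the robot, y to its left, z up, the work surface at z = 0. Lengths are in m, angles in rad, forces in N, time in s.
With the tool pointing down it reaches from about 0.4 to 0.85 m from the base axis. Payload 10.4 kg.
Tool frame: the origin (TCP) lies on the mounting face of the last link; the fingertips stand r.tips_ahead ahead of it and the grasp point (between the pads) lies 164 mm ahead of it (r.tips_ahead is the distance from the TCP to the fingertips, in m); z points along the fingers, y is the line along which they close (so a half turn about z gives the same grasp; the last joint's range is limited). The gripper opens to 87 mm and grips with 3 to 60 N. Pads are 19 mm wide; open, the fingers measure 117 mm over their backs; the gripper's body (75 mm by 190 mm) begins 51 mm behind the grasp point.
Start: joints at [-1.212, 0.332, -0.065, 1.46, 0.022, 1.35, -0.088], TCP at [0.233, 0.58, 0.405] pointing down, gripper open.
Joint ranges: [-2.6, 2.6], [-0.5, 2.12], [-1.47, 1.34], [0.16, 2.42], [-1.27, 4.41], [0.06, 2.06], [-2.6, 2.6]. Speed limits (rad/s): [2.22, 2.22, 2.79, 2.79, 3.14, 3.14, 3.14].

## Interface

Orientations are given as a unit quaternion [x, y, z, w].
In Python, from bench import telemetry, imaging, job, r gives the robot as it stands.
- The arm moves only by the tool move_arm, never from a script. Its argument "steps" is a list of rows, each an object of numbers: "dx", "dy", "dz": the shift along the tool's x, y, z in cm; "spin": the turn about the tool's z in rad. In form: [{"dx": .., "dy": .., "dz": .., "spin": ..}, ...]. A call has 1 to 12 rows; each row shifts and turns the commanded pose from where the row before left it, along the tool's axes as they then stand; what a row does not reach is not made up. A row lasts 1/10 s, in which the tool goes at most 50 mm and 8.59 degrees, less where a joint would pass 70% of its speed; a pose out of reach is approached as far as the arm can. A call with a gripper value outside its range is refused whole. "claw" is the finger opening in cm, from 0 to 8.7, set as the call begins (left out, the last holds). The fingers move at their own pace and stop on an object; "squeeze" is the grip in N (left out, the last holds). Time passes only in rows, so rows that do not move let the fingers close. It gives the time, the measured TCP pose, the force, the opening and the grip force at its end, in the units of the state.
- telemetry.read_state(): the state, without advancing time (a new reading comes with each control period).
- imaging.camera(name): name is "side" or "top" or "wrist"; returns a dict with "img" (480x640x3 uint8, red, green, blue), "camera_matrix" (3x3 intrinsics, pixels), "R" (3x3) and "t" (3): a world point X has camera coordinates R X + t. Camera axes: x right, y down, z forward; pixel columns grow to the right and rows downward; lengths in m; the calibration is good to about 2 mm. A picture is of the moment at which its call begins. There is no depth.
- job.close_job(): hands the job in; it is judged then, once.
The state is a dict: "time": time; "joint_positions": joint angles; "joint_vel": joint speeds; "joint_torque": joint torques, N m; "ee_pos": TCP position; "eef_rot": TCP orientation; "ft_force": force on the tool from outside, world axes, zero at the start; "torque": the same for the moment, N m; "width": finger opening in m; "grip_force": force on a finger pad.
Only numpy, scipy, OpenCV 4.12 (cv2) and the standard library are available. Lean on these libraries where they do the work, as an engineer would, in place of code of your own. Each camera call takes 0.05 s, during which the arm holds its last target. There are 200 camera calls.

## Task

The degassing pump's power unit is waiting for its fuse. Take the spare fuse from the wooden stand, feel for its place between the two end stops of the clips in the pulled-out tray, and press it down until it snaps fully home in both clips, never forcing it: the end stops are thin tabs, so a fuse that lands on one must be slid along, not pushed harder. Then slide the tray back in until its front is flush with the case, and leave the other things on the table where they are.

Things in the scene. Friction and masses are not known exactly. Their poses are not given: they have to be found in the camera images.
- fuse_mid (a point): Centre of the spare cartridge fuse: blue tube 26.5 mm across, white band, brass end caps 27 mm across and 16 mm long; 140 mm long in all along its y axis, rims bevelled 1.5 mm, both ends alike (fits either way round), about 0.17 kg. It lies level in the notches of the wooden stand, this point 34 mm above the table; grip the tube across at mid-length from above, firmly.
- clip_way (a point): Point on the tray at the -y end of the fuse way's adjustment, 46 mm above the table, as high as the axis of a seated fuse; x points into the case, y along the fuse, z up; moves with the tray. The black fuse base with its clips and stops is screwed down through slots: its true middle lies 5 to 24 mm from here towards +y, not measured, to be seen or felt. The strip between the clips is 14 mm above the table.
- stop_tops (a point): 6 mm above clip_way, level with the tops of the two rigid copper end stops (3 mm thick, 14 mm wide in x). 143 mm apart inside, 1.5 mm to spare at each end of the fuse; their middle is the base's. A fuse out of line lands hard on one stop, its axis 16.5 to 20 mm above seated, and drops off when slid into line. The stops bend under more than 15 N.
- lip_tops (a point): 16 mm above clip_way, level with the lips of the two copper U-shaped spring clips (jaws 14 mm wide in y, centred 62 mm either side of the base's middle). In line, the fuse meets the lips with its axis 15 mm above seated, needs 10 to 20 N in all to spread both, and snaps down from about 7 mm above seated. Once home it rests on the clip floors, which bear 30 N.
- fuse_tray (a joint): How far the fuse tray is pulled out of the power unit, in m: 0 is fully in, flush; it starts 0.165 to 0.190 out and slides towards the robot as it grows. It stays where it is left; pushing takes about 4 N.
- tray_front (a point): Middle of the outer face of the tray's white front panel (264 mm wide, 4 to 88 mm above the table, this point 46 mm above it); x points into the case, the way to push. Two steel bow handles stand 30 mm out from the panel, 112 mm either side of this point; between them the panel is free to be pushed.
- power_unit: Low grey sheet-steel case, 300 mm wide (y), 260 mm deep (x) and 95 mm high, fixed to the table; origin on the table under the middle of its front edge, x pointing to its back. A fuse that is not fully home does not pass under the top edge of its mouth, 68 mm above the table.
- spare_stand: Wooden stand of the spare fuse, fixed: a 64 x 176 x 8 mm board, its long side along its y axis, with a notched block 34.5 mm high 52 mm either side of the middle; origin under its middle. It may stand to the left or the right of the tray.
- foot_cast: Loose white plaster cast of a foot, about 200 mm long (x, toes at +x), 80 wide and 118 high; origin under its middle.
- resin_can: Loose closed can with a yellow label, 68 mm across and 105 mm high; origin under its middle.
- screwdriver: Loose screwdriver, 190 mm long along x, lying on the table.
- plaster_block: Loose white plaster cylinder, 60 mm across and 70 mm high, standing; origin under its middle.
Things that resemble listed ones, but are neither listed nor needed, are in the scene too. Of the things like the part that bears fuse_mid, leave any that is green or turquoise; of the rest the smaller one is meant.

How it is judged:
On the way:
1. the fuse is snapped home in both clips while the tray is still out (z of fuse_mid in the frame of clip_way between -0.0025 and 0.0025 m and x of fuse_mid in the frame of clip_way between -0.003 and 0.003 m and y of fuse_mid in the frame of clip_way between -0.004 and 0.028 m and angle between the y axis of fuse_mid and the y axis of clip_way, either way round below 0.04 rad and value of joint fuse_tray above 0.1 m), for 0.3 s.
At the end, for the whole second after the job is handed in: The fuse lies home in both clips (its centre within 2.5 mm of the seated height, 3 mm of the way across the tray and -4 to 28 mm along the way, its axis along the way within 0.04 rad), released, and the tray is pushed in to within 4 mm of flush (z of fuse_mid in the frame of clip_way between -0.0025 and 0.0025 m and x of fuse_mid in the frame of clip_way between -0.003 and 0.003 m and y of fuse_mid in the frame of clip_way between -0.004 and 0.028 m and angle between the y axis of fuse_mid and the y axis of clip_way, either way round below 0.04 rad and value of joint fuse_tray between -0.004 and 0.004 m and contact force between the fingers and spare_fuse below 0.1 N); the robot touches nothing.
It fails at once if an end stop is loaded with more than 15 N (contact force between spare_fuse and end_stops above 15 N).
It fails at once if the fuse is pressed on the floors of the clips with more than 30 N (contact force between spare_fuse and clip_floors above 30 N).
It fails at once if the plaster foot, the can, the screwdriver or the plaster block is moved more than 20 mm (distance of any of foot_cast, resin_can, screwdriver, plaster_block from where it was at the start of the episode above 0.02 m).
It also fails if it takes over 64 s, if anything falls off the work surface, if the arm or the gripper's body presses on something with over 40 N, if the wrist force passes 120 N, or if a joint passes its speed limit or range.

## Working session

There is one attempt and no reset: what is moved stays moved. The work goes in short steps, Python scripts to look and compute and a tool call to move; the robot and the scene stay as the last step left them, time stands still between calls to the robot, and variables do not carry over. Pictures are saved under pics/ and viewed, at most 10 in all, crops included, and the job is handed in when it is done.

Besides the shell and the picture viewer there is one more tool, called after "Emit:" as name(argument=value, ...), one argument or row to a line, values as JSON. move_arm: Moves the arm, as the interface text tells. Its arguments: {"type":"object","properties":{"steps":{"type":"array","items":{"type":"object","properties":{"dx":{"type":"number"},"dy":{"type":"number"},"dz":{"type":"number"},"spin":{"type":"number"}}}},"claw":{"type":"number"},"squeeze":{"type":"number"}},"required":["steps"]}

```bash
mkdir -p pics
cat > h.py <<'E'
import numpy as np, cv2
from bench import telemetry, imaging, job, r
def shot(n,f=None):
    c=imaging.camera(n)
    if f: cv2.imwrite('pics/'+f,cv2.cvtColor(c['img'],cv2.COLOR_RGB2BGR))
    return c
def ray(c,u,v,z):
    K,R,t=c['camera_matrix'],np.array(c['R']),np.array(c['t'])
    d=R.T@np.linalg.solve(K,[u,v,1.]); o=-R.T@t
    return o+d*(z-o[2])/d[2]
def proj(c,X):
    p=c['camera_matrix']@(np.array(c['R'])@np.array(X)+c['t']); return p[:2]/p[2]
E
python3 - <<'E'
from h import *
import pickle
for n in('top','side','wrist'):
    c=shot(n,n+'0.png'); pickle.dump(c,open(n+'0.pkl','wb'))
    print(n,-np.array(c['R']).T@c['t'],np.array(c['R'])[2])
print(telemetry.read_state(),r.tips_ahead)
E
```

```text
top [0.38603613 0.02782222 1.67194118] [ 0.07217326  0.00664689 -0.99736996]
side [ 0.105393   -0.96956568  0.81305831] [ 0.31602732  0.76875762 -0.55600221]
wrist [0.15431603 0.61159367 0.38436846] [ 0.28192851 -0.11461215 -0.95256515]
{'time': 0.15, 'joint_positions': array([-1.21160164,  0.33270183, -0.06469425,  1.46072281,  0.02159705,
        1.34995627, -0.08848148]), 'joint_vel': array([-0.00157736, -0.00075954, -0.00137582, -0.00309746,  0.00122148,
        0.00207669, -0.00076751]), 'joint_torque': array([ 1.61897453e-03, -6.23631620e+01,  2.51314201e-02, -3.90142035e+01,
       -6.12998055e-02,  3.72490170e-02,  9.35208050e-05]), 'ee_pos': array([0.23282382, 0.5799049 , 0.40416436]), 'eef_rot': array([ 1.89725838e-01,  9.81836956e-01, -5.40675394e-04, -7.99678676e-05]), 'ft_force': array([-0.53693008,  0.23482498,  0.74795177]), 'torque': array([ 0.00604619,  0.0184144 , -0.03803603]), 'grip_force': 0.0, 'width': 0.08694835498102811} 0.1822
```

View pics/top0.png

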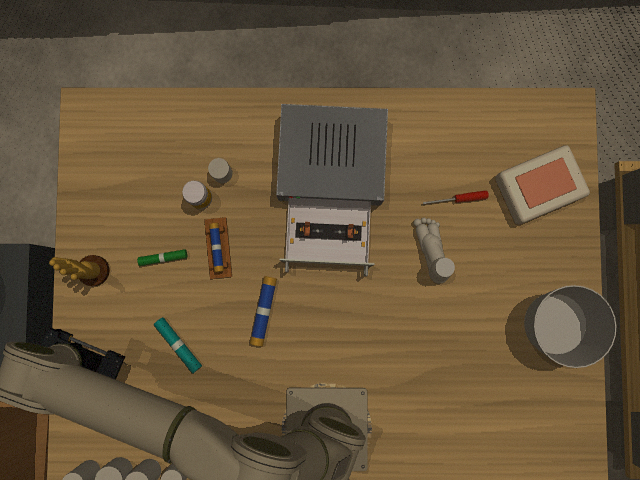

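View pics/side0.png

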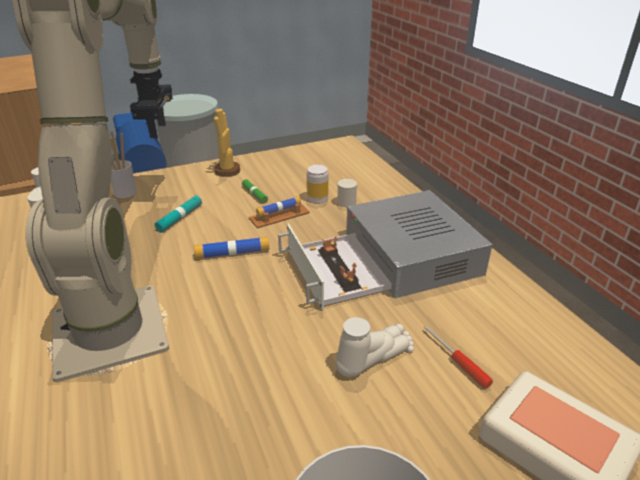

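The top view shows the candidates: a small blue fuse on the wooden stand (216,248), a larger loose blue one (262,312), a green one (162,258) and a turquoise one (177,345). The blue one on the stand fits: it isn't green or turquoise, and it's the smaller of the two left. The tray with clips is at (328,232). I'll measure and confirm in a crop.

```bash
cat > m.py <<'E'
from h import *
import pickle
c=pickle.load(open('top0.pkl','rb')); im=c['img']; hsv=cv2.cvtColor(im,cv2.COLOR_RGB2HSV)
m=cv2.inRange(hsv,(105,120,50),(125,255,255))
n,l,s,ce=cv2.connectedComponentsWithStats(m)
for i in range(1,n):
    if s[i,4]>40: print('blue',s[i],ce[i],ray(c,*ce[i],.034))
# fuse incl caps: ends of the fuse on stand
for u,v in[(216,248)]: print(ray(c,u,v,.034))
for nm,u,v,z in[('case FL',277,194,.095),('case FR',385,201,.095),('case BL',283,104,.095),('case BR',387,109,.095),('front L',285,262,.088),('front R',373,266,.088),('clipL',305,230,.062),('clipR',352,232,.062),('foot',433,250,.05),('can',195,193,.1),('cyl',219,171,.07),('board TL',206,219,.008),('board BR',231,276,.008),('board TR',227,218,.008),('board BL',209,279,.008)]: print(nm,ray(c,u,v,z).round(4))
cr=cv2.resize(im[190:290,190:390],None,fx=4,fy=4,interpolation=cv2.INTER_CUBIC)
cv2.imwrite('pics/crop0.png',cr[:,:,::-1])
E
python3 m.py
```

```text
blue [210 228  10  17 134] [214.7238806  235.82835821] [0.54846531 0.32275479 0.034     ]
blue [213 250  10  16 131] [217.0610687  257.25954198] [0.48679111 0.31506683 0.034     ]
blue [258 284  17  24 277] [266.10469314 295.83393502] [0.37707684 0.17340762 0.034     ]
blue [252 314  17  25 284] [259.71478873 325.76760563] [0.29226594 0.19076212 0.034     ]
[0.51339617 0.31853057 0.034     ]
case FL [0.6597 0.1404 0.095 ]
case FR [ 0.6408 -0.1595  0.095 ]
case BL [0.9152 0.1255 0.095 ]
case BR [ 0.9013 -0.1665  0.095 ]
front L [0.4709 0.1172 0.088 ]
front R [ 0.4606 -0.1262  0.088 ]
clipL [0.5629 0.0628 0.062 ]
clipR [ 0.5576 -0.0699  0.062 ]
foot [ 0.5083 -0.2999  0.05  ]
can [0.6611 0.3675 0.1   ]
cyl [0.7295 0.3071 0.07  ]
board TL [0.6004 0.3538 0.008 ]
board BR [0.434  0.2783 0.008 ]
board TR [0.6035 0.2923 0.008 ]
board BL [0.4251 0.3421 0.008 ]
```

View pics/crop0.png

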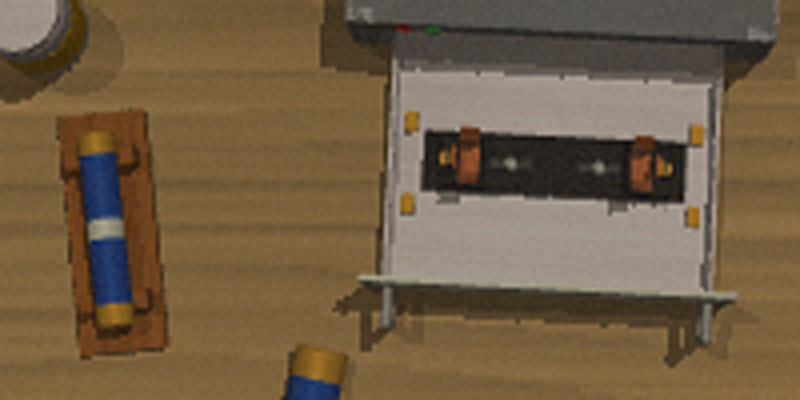

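The crop confirms the choice: a blue fuse with a white band and brass caps lies in the notched wooden stand. The clips sit at crop (468,155) and (643,163). I'll move above the fuse now.

Emit:
move_arm(
  steps=[
    {"dx": -3, "dy": -1.1},
    {"dx": -4, "dy": -1.5},
    {"dx": -4, "dy": -1.5},
    {"dx": -4, "dy": -1.5},
    {"dx": -4, "dy": -1.5},
    {"dx": -4, "dy": -1.5},
    {"dx": -4, "dy": -1.5},
    {"dx": -4, "dy": -1.5},
    {"dx": -3, "dy": -1.1},
    {"dx": -2, "dy": -0.9},
    {"spin": -0.14},
    {"spin": -0.14},
  ],
  claw=8.0,
)

```text
$.steps[0]: bad value
```

```bash
cat >> h.py <<'E'
from scipy.spatial.transform import Rotation as Ro
def plan(x,y,z,yang):
    """print move needed: total dx,dy,dz (cm) along present tool axes, spin so that tool y points at world angle yang(deg)"""
    s=telemetry.read_state(); R=Ro.from_quat(s['eef_rot']).as_matrix()
    d=R.T@(np.array([x,y,z])-s['ee_pos'])*100
    a=np.degrees(np.arctan2(R[1,1],R[0,1])); e=(yang-a+180)%360-180
    print('t',s['time'],'pos',s['ee_pos'].round(4),'F',s['ft_force'].round(1),'yang',a.round(2),'tilt',R[2,2].round(5),'w',s['width'],'| d',d.round(2),'spin',np.radians(-e).round(4))
E
python3 - <<'E'
from h import *
c=shot('wrist','w1.png'); import pickle; pickle.dump(c,open('w1.pkl','wb'))
hsv=cv2.cvtColor(c['img'],cv2.COLOR_RGB2HSV)
m=cv2.inRange(hsv,(105,120,50),(125,255,255))
n,l,s,ce=cv2.connectedComponentsWithStats(m)
for i in range(1,n):
    if s[i,4]>200: print('blue',s[i],ce[i],ray(c,*ce[i],.034))
plan(.518,.319,.25,97.1)
E
```

```text
t 0.2 pos [0.2328 0.5799 0.4043] F [-0.  -0.2 -0.3] yang 68.13 tilt -1.0 w 0.08706776918421294 | d [-36.18 -13.58  15.44] spin -0.5057
```

View pics/w1.png

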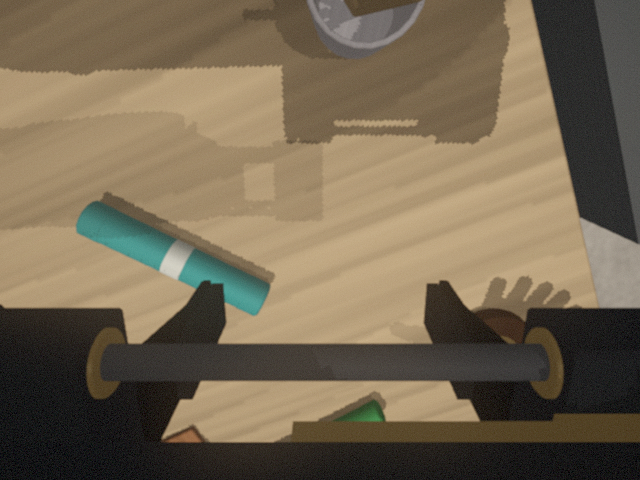

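The move was refused because each row needs all its fields. The picture only shows the start view (turquoise tube at (175,258)), so I'll resend with full rows.

Emit:
move_arm(
  steps=[
    {"dx": -3, "dy": -1.1, "dz": 0, "spin": 0},
    {"dx": -4, "dy": -1.5, "dz": 0, "spin": 0},
    {"dx": -4, "dy": -1.5, "dz": 0, "spin": 0},
    {"dx": -4, "dy": -1.5, "dz": 0, "spin": 0},
    {"dx": -4, "dy": -1.5, "dz": 0, "spin": 0},
    {"dx": -4, "dy": -1.5, "dz": 0, "spin": 0},
    {"dx": -4, "dy": -1.5, "dz": 0, "spin": 0},
    {"dx": -4, "dy": -1.5, "dz": 0, "spin": 0},
    {"dx": -3, "dy": -1.1, "dz": 0, "spin": 0},
    {"dx": -2, "dy": -0.9, "dz": 0, "spin": 0},
    {"dx": 0, "dy": 0, "dz": 2, "spin": -0.14},
    {"dx": 0, "dy": 0, "dz": 2, "spin": -0.14},
  ],
  claw=8.0,
  squeeze=10,
)

```text
time: 1.4
ee_pos: [0.517, 0.3189, 0.3645]
eef_rot: [0.049, 0.999, 0.0, 0.0]
ft_force: [0.4, -0.5, 0.9]
width: 0.08
grip_force: 0.0
```

Run:
```python
from h import *
plan(.518,.319,.26,97.1)
```

```text
t 1.4 pos [0.517  0.3189 0.3645] F [ 0.4 -0.5  0.9] yang 84.38 tilt -1.0 w 0.07997464854646973 | d [-0.09  0.02 10.45] spin -0.222
```

Emit:
move_arm(
  steps=[
    {"dx": 0, "dy": 0, "dz": 2, "spin": -0.11},
    {"dx": 0, "dy": 0, "dz": 3, "spin": -0.112},
    {"dx": 0, "dy": 0, "dz": 3, "spin": 0},
    {"dx": 0, "dy": 0, "dz": 1.5, "spin": 0},
    {"dx": 0, "dy": 0, "dz": 0, "spin": 0},
  ],
)

```text
time: 1.9
ee_pos: [0.5157, 0.3193, 0.2677]
eef_rot: [-0.06, 0.998, -0.001, -0.002]
ft_force: [0.5, 0.1, -0.6]
width: 0.0801
grip_force: 0.0
```

```bash
cat > f.py <<'E'
from h import *
c=shot('wrist','w2.png')
hsv=cv2.cvtColor(c['img'],cv2.COLOR_RGB2HSV)
m=cv2.inRange(hsv,(105,120,40),(125,255,255))
n,l,s,ce=cv2.connectedComponentsWithStats(m)
for i in range(1,n):
    if s[i,4]>200: print('blue',s[i],ce[i],ray(c,*ce[i],.034))
c=shot('top')
plan(.518,.319,.20,97.1)
E
python3 f.py
```

```text
blue [   3    0   93   30 1558] [56.06225931  9.79781772] [0.40601635 0.18044576 0.034     ]
blue [ 299  168   48   90 3513] [323.84998577 215.90321662] [0.48962925 0.31576528 0.034     ]
blue [ 302  283   44   61 2458] [323.90358015 314.90439382] [0.54861034 0.32283459 0.034     ]
t 2.0 pos [0.5166 0.3199 0.2708] F [0.6 0.2 1.1] yang 96.87 tilt -1.0 w 0.08025796874805957 | d [-0.12 -0.11  7.08] spin -0.0041
```

View pics/w2.png

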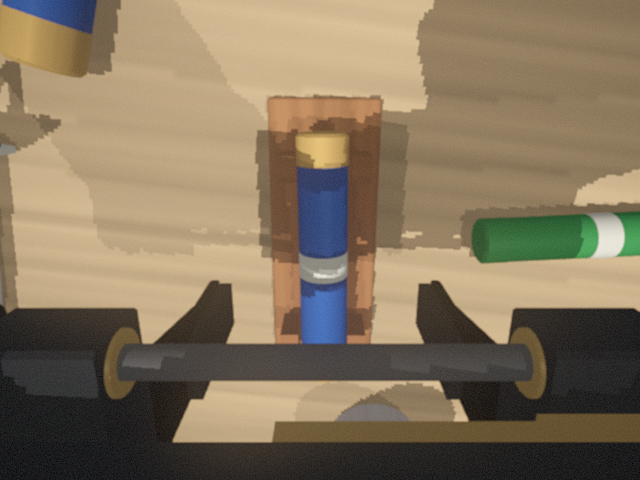

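The fuse on the stand is centred between the open fingers, with the white band at about (324,267). I'll compute the mid point from the band.

Run:
```python
from h import *
c=shot('wrist'); im=c['img']; hsv=cv2.cvtColor(im,cv2.COLOR_RGB2HSV)
m=cv2.inRange(hsv,(0,0,90),(180,70,255)); m[:, :298]=0; m[:,350:]=0; m[:240]=0; m[292:]=0
v,u=np.nonzero(m); print(len(v),u.mean(),v.mean(),v.min(),v.max(), ray(c,u.mean(),v.mean(),.034),ray(c,u.mean(),v.mean(),.046))
s=telemetry.read_state()
plan(.517,.319,.20,96.9)
```

```text
1277 321.27721221613155 263.7431480031323 243 290 [0.52026709 0.31899795 0.034     ] [0.51542278 0.31851645 0.046     ]
t 2.05 pos [0.5168 0.32   0.2714] F [ 0.3 -0.3 -0.2] yang 96.87 tilt -1.0 w 0.08054791088868903 | d [ 0.   -0.11  7.14] spin -0.0005
```

Emit:
move_arm(
  steps=[
    {"dx": 0, "dy": -0.1, "dz": 2, "spin": 0},
    {"dx": 0, "dy": 0, "dz": 2, "spin": 0},
    {"dx": 0, "dy": 0, "dz": 2, "spin": 0},
    {"dx": 0, "dy": 0, "dz": 0.9, "spin": 0},
    {"dx": 0, "dy": 0, "dz": 0, "spin": 0},
    {"dx": 0, "dy": 0, "dz": 0, "spin": 0},
  ],
)

```text
time: 2.65
ee_pos: [0.5169, 0.319, 0.2021]
eef_rot: [-0.06, 0.998, 0.001, 0.001]
ft_force: [0.4, -0.6, 0.2]
width: 0.08
grip_force: 0.0
```

Run:
```python
from h import *
plan(.517,.319,.20,96.9)
```

```text
t 2.65 pos [0.5169 0.319  0.2021] F [ 0.4 -0.6  0.2] yang 96.88 tilt -1.0 w 0.08003141902879007 | d [-0.01 -0.    0.21] spin -0.0003
```

Emit:
move_arm(
  steps=[
    {"dx": 0, "dy": 0, "dz": 0.05, "spin": 0},
    {"dx": 0, "dy": 0, "dz": 0, "spin": 0},
    {"dx": 0, "dy": 0, "dz": 0, "spin": 0},
    {"dx": 0, "dy": 0, "dz": 0, "spin": 0},
    {"dx": 0, "dy": 0, "dz": 0, "spin": 0},
    {"dx": 0, "dy": 0, "dz": 0, "spin": 0},
    {"dx": 0, "dy": 0, "dz": 0, "spin": 0},
  ],
  claw=1.5,
  squeeze=50,
)

```text
time: 3.35
ee_pos: [0.5164, 0.3187, 0.2002]
eef_rot: [-0.06, 0.998, 0.0, -0.0]
ft_force: [-0.0, 0.3, 0.0]
width: 0.0318
grip_force: 0.0
```

Emit:
move_arm(
  steps=[
    {"dx": 0, "dy": 0, "dz": 0, "spin": 0},
    {"dx": 0, "dy": 0, "dz": 0, "spin": 0},
    {"dx": 0, "dy": 0, "dz": 0, "spin": 0},
    {"dx": 0, "dy": 0, "dz": 0, "spin": 0},
  ],
)

```text
time: 3.75
ee_pos: [0.5164, 0.3186, 0.2002]
eef_rot: [-0.06, 0.998, 0.0, -0.0]
ft_force: [-0.3, -0.2, -0.6]
width: 0.0255
grip_force: 50.0
```

Run:
```python
from h import *
plan(.517,.319,.20,96.9)
```

```text
t 3.75 pos [0.5164 0.3186 0.2002] F [-0.3 -0.2 -0.6] yang 96.88 tilt -1.0 w 0.02546873812110803 | d [-0.06  0.03  0.02] spin -0.0003
```

Emit:
move_arm(
  steps=[
    {"dx": 0, "dy": 0, "dz": -1, "spin": 0},
    {"dx": 0, "dy": 0, "dz": -3, "spin": 0},
    {"dx": 0, "dy": 0, "dz": -4, "spin": 0},
    {"dx": 0, "dy": 0, "dz": -3, "spin": 0},
    {"dx": 0, "dy": 0, "dz": 0, "spin": 0.1},
    {"dx": 0, "dy": 0, "dz": 0, "spin": 0.14},
    {"dx": 0, "dy": 0, "dz": 0, "spin": 0.14},
    {"dx": 0, "dy": 0, "dz": 0, "spin": 0.14},
    {"dx": 0, "dy": 0, "dz": 0, "spin": 0.14},
    {"dx": 0, "dy": 0, "dz": 0, "spin": 0.14},
    {"dx": 0, "dy": 0, "dz": 0, "spin": 0.14},
    {"dx": 0, "dy": 0, "dz": 0, "spin": 0.14},
  ],
)

```text
time: 4.95
ee_pos: [0.5163, 0.3187, 0.3108]
eef_rot: [0.464, 0.886, 0.0, -0.0]
ft_force: [-0.4, 0.2, -1.9]
width: 0.0255
grip_force: 50.0
```

Emit:
move_arm(
  steps=[
    {"dx": 0, "dy": 0, "dz": 0, "spin": 0.14},
    {"dx": 0, "dy": 0, "dz": 0, "spin": 0.14},
    {"dx": 0, "dy": 0, "dz": 0, "spin": 0.14},
    {"dx": 0, "dy": 0, "dz": 0, "spin": 0.14},
    {"dx": 0, "dy": 0, "dz": 0, "spin": 0.098},
    {"dx": 0, "dy": 0, "dz": 0, "spin": 0},
  ],
)

```text
time: 5.55
ee_pos: [0.5162, 0.3188, 0.3108]
eef_rot: [0.724, 0.69, 0.0, -0.0]
ft_force: [-1.2, 0.9, -1.8]
width: 0.0252
grip_force: 50.0
```

Run:
```python
from h import *
c=shot('top')
# clip centres (orange copper) refined
hsv=cv2.cvtColor(c['img'],cv2.COLOR_RGB2HSV)
m=cv2.inRange(hsv,(3,110,40),(16,255,255)); m[:, :290]=0; m[:,370:]=0; m[:215]=0; m[250:]=0
n,l,s,ce=cv2.connectedComponentsWithStats(m)
for i in range(1,n):
    if s[i,4]>10: print(s[i],ce[i],ray(c,*ce[i],.055).round(4))
plan(.56,-.003,.33,-2.7)
```

```text
[302 222   8  14  84] [306.30952381 228.64285714] [0.5676 0.0592 0.055 ]
[347 224   7  14  72] [350.06944444 230.51388889] [ 0.5626 -0.0648  0.055 ]
t 5.6 pos [0.5162 0.3188 0.3107] F [-0.6  0.3 -1.8] yang -2.55 tilt -1.0 w 0.025286918151265395 | d [-31.95   5.8   -1.94] spin 0.0026
```

Emit:
move_arm(
  steps=[
    {"dx": -2, "dy": 0.7, "dz": 0, "spin": 0},
    {"dx": -4, "dy": 0.7, "dz": 0, "spin": 0},
    {"dx": -4, "dy": 0.7, "dz": 0, "spin": 0},
    {"dx": -4, "dy": 0.7, "dz": 0, "spin": 0},
    {"dx": -4, "dy": 0.7, "dz": 0, "spin": 0},
    {"dx": -4, "dy": 0.7, "dz": 0, "spin": 0},
    {"dx": -4, "dy": 0.7, "dz": 0, "spin": 0},
    {"dx": -4, "dy": 0.7, "dz": 0, "spin": 0},
    {"dx": -1.93, "dy": 0.7, "dz": 0, "spin": -0.004},
    {"dx": 0, "dy": 0, "dz": 1.5, "spin": 0},
    {"dx": 0, "dy": 0, "dz": 0, "spin": 0},
  ],
)

```text
time: 6.7
ee_pos: [0.5636, -0.0031, 0.2936]
eef_rot: [0.722, 0.692, -0.001, -0.001]
ft_force: [-0.4, 1.0, -2.0]
width: 0.0255
grip_force: 50.0
```

Run:
```python
from h import *
import pickle
c=shot('wrist','w3.png'); pickle.dump(c,open('w3.pkl','wb'))
plan(.565,-.003,.24,-2.3)
for p in [(.567,.0592,.062),(.565,-.003,.014),(.5625,-.0648,.062)]: print(proj(c,p))
```

```text
t 6.75 pos [ 0.5638 -0.0023  0.2943] F [ 0.4  1.  -1.5] yang -2.32 tilt -1.0 w 0.025490699557509634 | d [-0.07  0.13  5.43] spin -0.0003
[328.25856669 146.28855776]
[328.46643727 234.37740788]
[328.86431693 358.09150578]
```

View pics/w3.png

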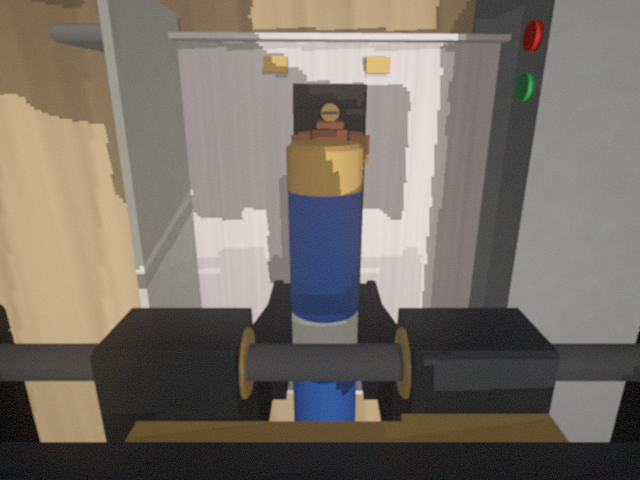

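The wrist view shows the fuse's +y cap at (325,145), the clip behind it at (345,138), the stop at about (330,127), and the black base from u=294 to 366. I'll enlarge the end.

Run:
```python
from h import *
import pickle
c=pickle.load(open('w3.pkl','rb'))
cr=cv2.resize(c['img'][75:205,260:400],None,fx=5,fy=4.6,interpolation=cv2.INTER_CUBIC)
cv2.imwrite('pics/crop3.png',cr[:,:,::-1])
for u in(294,366): print(ray(c,u,95,.014).round(4))
for v in range(118,150,4): print(v,ray(c,330,v,.052).round(4),ray(c,330,v,.062).round(4),ray(c,325,v,.128).round(4))
```

```text
[0.5479 0.0851 0.014 ]
[0.5908 0.0833 0.014 ]
118 [0.5685 0.0725 0.052 ] [0.5684 0.0729 0.062 ] [0.5661 0.0756 0.128 ]
122 [0.5684 0.0705 0.052 ] [0.5683 0.071  0.062 ] [0.5661 0.0743 0.128 ]
126 [0.5683 0.0685 0.052 ] [0.5683 0.0691 0.062 ] [0.566  0.0729 0.128 ]
130 [0.5683 0.0665 0.052 ] [0.5682 0.0671 0.062 ] [0.566  0.0716 0.128 ]
134 [0.5682 0.0644 0.052 ] [0.5681 0.0652 0.062 ] [0.5659 0.0703 0.128 ]
138 [0.5681 0.0624 0.052 ] [0.568  0.0632 0.062 ] [0.5658 0.0689 0.128 ]
142 [0.568  0.0603 0.052 ] [0.568  0.0613 0.062 ] [0.5658 0.0676 0.128 ]
146 [0.5679 0.0583 0.052 ] [0.5679 0.0593 0.062 ] [0.5657 0.0662 0.128 ]
```

View pics/crop3.png

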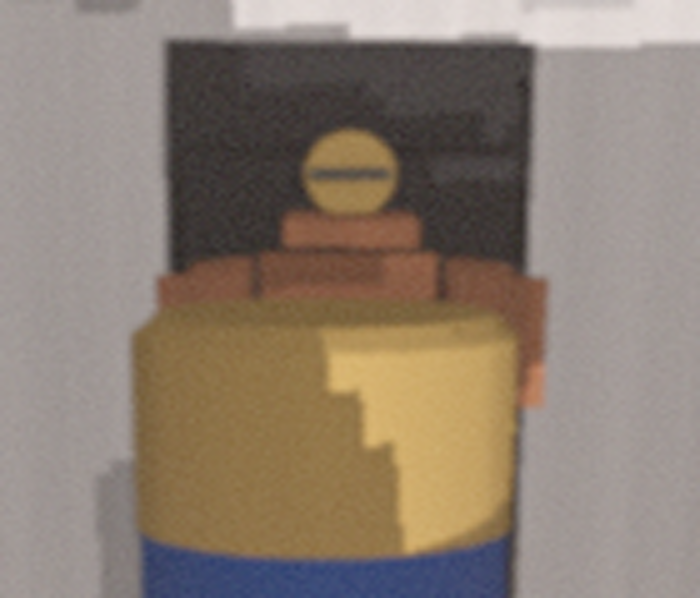

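The relative positions in this view put the stop's inner edge at y≈0.0668 and the fuse end at y≈0.067. That calls for a shift of about −1 to −2 mm in y and +2 mm in x. I'll descend to about 28 mm above seated and check again.

Emit:
move_arm(
  steps=[
    {"dx": -0.1, "dy": 0.19, "dz": 1, "spin": 0},
    {"dx": 0, "dy": 0, "dz": 1.5, "spin": 0},
    {"dx": 0, "dy": 0, "dz": 1.5, "spin": 0},
    {"dx": 0, "dy": 0, "dz": 1, "spin": 0},
    {"dx": 0, "dy": 0, "dz": 0.4, "spin": 0},
    {"dx": 0, "dy": 0, "dz": 0, "spin": 0},
    {"dx": 0, "dy": 0, "dz": 0, "spin": 0},
  ],
)

```text
time: 7.45
ee_pos: [0.5664, -0.0044, 0.2415]
eef_rot: [0.722, 0.692, 0.0, 0.0]
ft_force: [-0.0, -0.3, -2.1]
width: 0.0255
grip_force: 50.0
```

Run:
```python
from h import *
import pickle
c=shot('wrist'); pickle.dump(c,open('w4.pkl','wb'))
plan(.5656,-.0035,.234,-2.3)
a=cv2.resize(c['img'][60:200,260:400],None,fx=4.2,fy=4.2,interpolation=cv2.INTER_CUBIC)
cv2.imwrite('pics/crop4.png',a[:,:,::-1])
for v in range(112,150,4): print(v,ray(c,330,v,.052).round(4),ray(c,330,v,.074).round(4))
```

```text
t 7.5 pos [ 0.5664 -0.0044  0.2417] F [ 0.8  0.6 -1.3] yang -2.47 tilt -1.0 w 0.02530446555414353 | d [ 0.08 -0.09  0.77] spin -0.0029
112 [0.5716 0.0756 0.052 ] [0.5713 0.0762 0.074 ]
116 [0.5715 0.0741 0.052 ] [0.5713 0.0748 0.074 ]
120 [0.5715 0.0726 0.052 ] [0.5712 0.0735 0.074 ]
124 [0.5714 0.071  0.052 ] [0.5712 0.0722 0.074 ]
128 [0.5714 0.0695 0.052 ] [0.5711 0.0708 0.074 ]
132 [0.5713 0.0679 0.052 ] [0.5711 0.0695 0.074 ]
136 [0.5712 0.0664 0.052 ] [0.571  0.0681 0.074 ]
140 [0.5712 0.0648 0.052 ] [0.571  0.0668 0.074 ]
144 [0.5711 0.0632 0.052 ] [0.5709 0.0654 0.074 ]
148 [0.571  0.0616 0.052 ] [0.5708 0.064  0.074 ]
```

View pics/crop4.png

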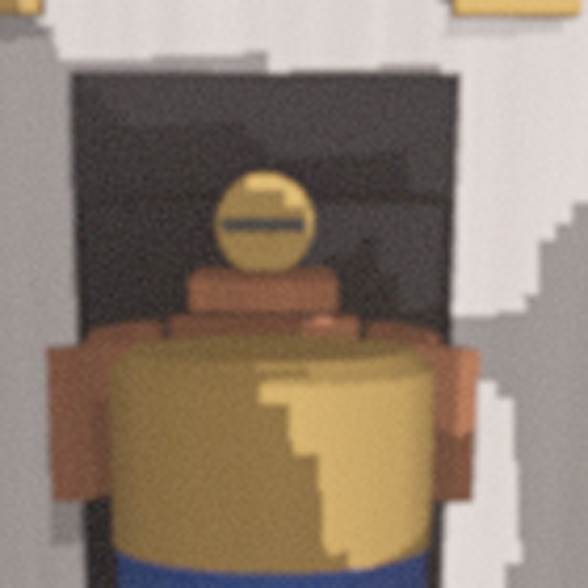

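The jaws and stop are centred at u≈322.6, and the fuse is about 2 px (0.7 mm) too far toward +x. The gap from the fuse end to the stop is about 1.5 mm, so it's in line along y. I'll correct x and descend gently.

Emit:
move_arm(
  steps=[
    {"dx": 0, "dy": -0.07, "dz": 0.3, "spin": -0.002},
    {"dx": 0, "dy": 0, "dz": 0.3, "spin": 0},
    {"dx": 0, "dy": 0, "dz": 0.2, "spin": 0},
    {"dx": 0, "dy": 0, "dz": 0, "spin": 0},
    {"dx": 0, "dy": 0, "dz": 0, "spin": 0},
  ],
)

```text
time: 8.0
ee_pos: [0.5655, -0.0043, 0.2332]
eef_rot: [0.721, 0.692, 0.0, -0.0]
ft_force: [-0.2, 0.3, -1.6]
width: 0.0251
grip_force: 50.0
```

Emit:
move_arm(
  steps=[
    {"dx": 0, "dy": 0, "dz": 0.1, "spin": 0},
    {"dx": 0, "dy": 0, "dz": 0, "spin": 0},
    {"dx": 0, "dy": 0, "dz": 0, "spin": 0},
  ],
)

```text
time: 8.3
ee_pos: [0.5655, -0.0043, 0.2322]
eef_rot: [0.721, 0.692, 0.0, -0.0]
ft_force: [0.0, 0.6, -1.3]
width: 0.0252
grip_force: 50.0
```

Now 20 mm above seated. I'll continue in 0.5 mm steps.

Emit:
move_arm(
  steps=[
    {"dx": 0, "dy": 0, "dz": 0.05, "spin": 0},
    {"dx": 0, "dy": 0, "dz": 0, "spin": 0},
    {"dx": 0, "dy": 0, "dz": 0, "spin": 0},
  ],
)

```text
time: 8.6
ee_pos: [0.5655, -0.0043, 0.2317]
eef_rot: [0.721, 0.692, 0.0, -0.0]
ft_force: [-0.5, -0.1, -2.7]
width: 0.0255
grip_force: 50.0
```

Emit:
move_arm(
  steps=[
    {"dx": 0, "dy": 0, "dz": 0.05, "spin": 0},
    {"dx": 0, "dy": 0, "dz": 0, "spin": 0},
    {"dx": 0, "dy": 0, "dz": 0, "spin": 0},
  ],
)

```text
time: 8.9
ee_pos: [0.5655, -0.0043, 0.2312]
eef_rot: [0.721, 0.692, 0.0, -0.0]
ft_force: [-0.4, -0.9, -1.6]
width: 0.0252
grip_force: 50.0
```

Emit:
move_arm(
  steps=[
    {"dx": 0, "dy": 0, "dz": 0.05, "spin": 0},
    {"dx": 0, "dy": 0, "dz": 0, "spin": 0},
    {"dx": 0, "dy": 0, "dz": 0, "spin": 0},
  ],
)

```text
time: 9.2
ee_pos: [0.5655, -0.0043, 0.2307]
eef_rot: [0.721, 0.692, 0.0, -0.0]
ft_force: [-1.3, 0.0, -1.6]
width: 0.0255
grip_force: 50.0
```

Emit:
move_arm(
  steps=[
    {"dx": 0, "dy": 0, "dz": 0.04, "spin": 0},
    {"dx": 0, "dy": 0, "dz": 0, "spin": 0},
    {"dx": 0, "dy": 0, "dz": 0, "spin": 0},
  ],
)

```text
time: 9.5
ee_pos: [0.5655, -0.0043, 0.2303]
eef_rot: [0.721, 0.692, 0.0, -0.0]
ft_force: [1.0, 0.1, -1.8]
width: 0.0253
grip_force: 50.0
```

Emit:
move_arm(
  steps=[
    {"dx": 0, "dy": 0, "dz": 0.05, "spin": 0},
    {"dx": 0, "dy": 0, "dz": 0, "spin": 0},
    {"dx": 0, "dy": 0, "dz": 0, "spin": 0},
  ],
)

```text
time: 9.8
ee_pos: [0.5655, -0.0043, 0.2298]
eef_rot: [0.721, 0.692, 0.0, -0.0]
ft_force: [0.2, -0.5, -1.9]
width: 0.0256
grip_force: 50.0
```

Emit:
move_arm(
  steps=[
    {"dx": 0, "dy": 0, "dz": 0.04, "spin": 0},
    {"dx": 0, "dy": 0, "dz": 0, "spin": 0},
    {"dx": 0, "dy": 0, "dz": 0, "spin": 0},
  ],
)

```text
time: 10.1
ee_pos: [0.5655, -0.0043, 0.2294]
eef_rot: [0.721, 0.692, 0.0, -0.0]
ft_force: [0.2, -0.4, -0.9]
width: 0.0255
grip_force: 50.0
```

Emit:
move_arm(
  steps=[
    {"dx": 0, "dy": 0, "dz": 0.05, "spin": 0},
    {"dx": 0, "dy": 0, "dz": 0, "spin": 0},
    {"dx": 0, "dy": 0, "dz": 0, "spin": 0},
  ],
)

```text
time: 10.4
ee_pos: [0.5655, -0.0043, 0.2289]
eef_rot: [0.721, 0.692, 0.0, -0.0]
ft_force: [0.2, -0.2, -0.7]
width: 0.0253
grip_force: 50.0
```

Emit:
move_arm(
  steps=[
    {"dx": 0, "dy": 0, "dz": 0.04, "spin": 0},
    {"dx": 0, "dy": 0, "dz": 0, "spin": 0},
    {"dx": 0, "dy": 0, "dz": 0, "spin": 0},
  ],
)

```text
time: 10.7
ee_pos: [0.5655, -0.0042, 0.2285]
eef_rot: [0.721, 0.692, 0.0, -0.0]
ft_force: [0.9, -0.2, -1.4]
width: 0.0258
grip_force: 50.0
```

Emit:
move_arm(
  steps=[
    {"dx": 0, "dy": 0, "dz": 0.05, "spin": 0},
    {"dx": 0, "dy": 0, "dz": 0, "spin": 0},
    {"dx": 0, "dy": 0, "dz": 0, "spin": 0},
  ],
)

```text
time: 11.0
ee_pos: [0.5655, -0.0043, 0.228]
eef_rot: [0.721, 0.692, 0.0, -0.0]
ft_force: [-1.7, 0.1, -1.3]
width: 0.0256
grip_force: 50.0
```

Emit:
move_arm(
  steps=[
    {"dx": 0, "dy": 0, "dz": 0.04, "spin": 0},
    {"dx": 0, "dy": 0, "dz": 0, "spin": 0},
    {"dx": 0, "dy": 0, "dz": 0, "spin": 0},
  ],
)

```text
time: 11.3
ee_pos: [0.5655, -0.0043, 0.2277]
eef_rot: [0.721, 0.692, 0.0, 0.0]
ft_force: [-0.7, 0.2, -0.2]
width: 0.0253
grip_force: 50.0
```

Emit:
move_arm(
  steps=[
    {"dx": 0, "dy": 0, "dz": 0.04, "spin": 0},
    {"dx": 0, "dy": 0, "dz": 0, "spin": 0},
    {"dx": 0, "dy": 0, "dz": 0, "spin": 0},
  ],
)

```text
time: 11.6
ee_pos: [0.5655, -0.0043, 0.2273]
eef_rot: [0.721, 0.692, 0.0, -0.0]
ft_force: [-0.7, -0.5, 1.2]
width: 0.0256
grip_force: 50.0
```

Run:
```python
from h import *
plan(.5656,-.0043,.2272,-2.3); print(telemetry.read_state()['torque'])
```

```text
t 11.6 pos [ 0.5655 -0.0043  0.2273] F [-0.7 -0.5  1.2] yang -2.35 tilt -1.0 w 0.02564956417029322 | d [0.   0.01 0.01] spin -0.001
[-0.07564443  0.2587623  -0.17292419]
```

Contact is soft and symmetric (about 3 N) at 15 mm above seated. These are the lips in line, so the fuse is past the stops. I'll keep going.

Emit:
move_arm(
  steps=[
    {"dx": 0, "dy": 0, "dz": 0.05, "spin": 0},
    {"dx": 0, "dy": 0, "dz": 0, "spin": 0},
    {"dx": 0, "dy": 0, "dz": 0, "spin": 0},
  ],
)

```text
time: 11.9
ee_pos: [0.5655, -0.0043, 0.2269]
eef_rot: [0.721, 0.692, 0.0, -0.0]
ft_force: [-2.4, 0.0, 5.3]
width: 0.0251
grip_force: 50.0
```

Emit:
move_arm(
  steps=[
    {"dx": 0, "dy": 0, "dz": 0.05, "spin": 0},
    {"dx": 0, "dy": 0, "dz": 0, "spin": 0},
    {"dx": 0, "dy": 0, "dz": 0, "spin": 0},
  ],
)

```text
time: 12.2
ee_pos: [0.5656, -0.0043, 0.2266]
eef_rot: [0.721, 0.692, 0.0, 0.0]
ft_force: [-2.5, 0.2, 6.3]
width: 0.0256
grip_force: 50.0
```

Run:
```python
from h import *
plan(.5656,-.0043,.2272,-2.3); print(telemetry.read_state()['torque'])
```

```text
t 12.2 pos [ 0.5656 -0.0043  0.2266] F [-2.5  0.2  6.3] yang -2.35 tilt -1.0 w 0.025572246017902665 | d [ 0.    0.   -0.06] spin -0.0009
[-0.07329145  0.66332556 -0.08887594]
```

Emit:
move_arm(
  steps=[
    {"dx": 0, "dy": -0.04, "dz": 0.05, "spin": 0},
    {"dx": 0, "dy": 0, "dz": 0, "spin": 0},
    {"dx": 0, "dy": 0, "dz": 0, "spin": 0},
  ],
)

```text
time: 12.5
ee_pos: [0.5654, -0.0043, 0.2264]
eef_rot: [0.721, 0.692, 0.001, 0.0]
ft_force: [-1.9, 0.9, 8.4]
width: 0.0255
grip_force: 50.0
```

Emit:
move_arm(
  steps=[
    {"dx": 0, "dy": 0, "dz": 0.06, "spin": 0},
    {"dx": 0, "dy": 0, "dz": 0, "spin": 0},
    {"dx": 0, "dy": 0, "dz": 0, "spin": 0},
  ],
)

```text
time: 12.8
ee_pos: [0.5655, -0.0043, 0.2259]
eef_rot: [0.721, 0.692, 0.001, 0.0]
ft_force: [-2.0, 0.6, 8.0]
width: 0.0252
grip_force: 50.0
```

Run:
```python
from h import *
plan(.5656,-.0043,.2272,-2.3); print(telemetry.read_state()['torque'])
```

```text
t 12.8 pos [ 0.5655 -0.0043  0.2259] F [-2.   0.6  8. ] yang -2.35 tilt -1.0 w 0.025164710602991944 | d [-0.    0.01 -0.13] spin -0.0008
[-0.00093296  0.49055804 -0.05023753]
```

Emit:
move_arm(
  steps=[
    {"dx": 0, "dy": -0.05, "dz": 0.06, "spin": 0},
    {"dx": 0, "dy": 0, "dz": 0.04, "spin": 0},
    {"dx": 0, "dy": 0, "dz": 0, "spin": 0},
  ],
)

```text
time: 13.1
ee_pos: [0.5653, -0.0043, 0.2252]
eef_rot: [0.721, 0.692, 0.001, 0.001]
ft_force: [-1.7, 0.5, 10.3]
width: 0.0251
grip_force: 50.0
```

Emit:
move_arm(
  steps=[
    {"dx": 0, "dy": 0, "dz": 0.06, "spin": 0},
    {"dx": 0, "dy": 0, "dz": 0.04, "spin": 0},
    {"dx": 0, "dy": 0, "dz": 0, "spin": 0},
  ],
)

```text
time: 13.4
ee_pos: [0.5652, -0.0042, 0.2241]
eef_rot: [0.721, 0.692, 0.001, 0.001]
ft_force: [-1.9, 0.3, 10.9]
width: 0.0252
grip_force: 50.0
```

Emit:
move_arm(
  steps=[
    {"dx": 0, "dy": -0.02, "dz": 0.06, "spin": 0},
    {"dx": 0, "dy": 0, "dz": 0.04, "spin": 0},
    {"dx": 0, "dy": 0, "dz": 0, "spin": 0},
  ],
)

```text
time: 13.7
ee_pos: [0.5651, -0.0042, 0.2231]
eef_rot: [0.721, 0.692, 0.001, 0.001]
ft_force: [-1.2, 0.2, 9.0]
width: 0.0255
grip_force: 50.0
```

Emit:
move_arm(
  steps=[
    {"dx": 0, "dy": 0, "dz": 0.06, "spin": 0},
    {"dx": 0, "dy": 0, "dz": 0.04, "spin": 0},
    {"dx": 0, "dy": 0, "dz": 0, "spin": 0},
  ],
)

```text
time: 14.0
ee_pos: [0.5651, -0.0042, 0.222]
eef_rot: [0.721, 0.693, 0.001, 0.001]
ft_force: [-0.4, 0.1, 7.5]
width: 0.0254
grip_force: 50.0
```

Run:
```python
from h import *
plan(.5652,-.0043,.2222,-2.3); print(telemetry.read_state()['torque'])
```

```text
t 14.0 pos [ 0.5651 -0.0042  0.222 ] F [-0.4  0.1  7.5] yang -2.34 tilt -1.0 w 0.025397107174494463 | d [-0.01  0.01 -0.02] spin -0.0006
[-0.11932561  0.05298924 -0.07191289]
```

Emit:
move_arm(
  steps=[
    {"dx": 0, "dy": 0, "dz": 0.08, "spin": 0},
    {"dx": 0, "dy": 0, "dz": 0.08, "spin": 0},
    {"dx": 0, "dy": 0, "dz": 0.08, "spin": 0},
    {"dx": 0, "dy": 0, "dz": 0.06, "spin": 0},
    {"dx": 0, "dy": 0, "dz": 0, "spin": 0},
  ],
)

```text
time: 14.5
ee_pos: [0.5647, -0.0042, 0.2182]
eef_rot: [0.721, 0.692, 0.0, 0.0]
ft_force: [3.5, 1.1, 0.1]
width: 0.0252
grip_force: 50.0
```

Emit:
move_arm(
  steps=[
    {"dx": 0, "dy": 0, "dz": 0.08, "spin": 0},
    {"dx": 0, "dy": 0, "dz": 0.08, "spin": 0},
    {"dx": 0, "dy": 0, "dz": 0.08, "spin": 0},
    {"dx": 0, "dy": 0, "dz": 0.06, "spin": 0},
    {"dx": 0, "dy": 0, "dz": 0, "spin": 0},
  ],
)

```text
time: 15.0
ee_pos: [0.564, -0.0042, 0.2145]
eef_rot: [0.721, 0.692, -0.0, -0.0]
ft_force: [3.7, -0.0, -6.8]
width: 0.0249
grip_force: 50.0
```

Emit:
move_arm(
  steps=[
    {"dx": 0, "dy": 0, "dz": 0.05, "spin": 0},
    {"dx": 0, "dy": 0, "dz": 0.05, "spin": 0},
    {"dx": 0, "dy": 0, "dz": 0, "spin": 0},
  ],
)

```text
time: 15.3
ee_pos: [0.5641, -0.0042, 0.2138]
eef_rot: [0.721, 0.692, -0.0, -0.0]
ft_force: [3.9, 0.5, -6.8]
width: 0.0255
grip_force: 50.0
```

Emit:
move_arm(
  steps=[
    {"dx": 0, "dy": 0.05, "dz": 0.04, "spin": 0},
    {"dx": 0, "dy": 0, "dz": 0.04, "spin": 0},
    {"dx": 0, "dy": 0, "dz": 0, "spin": 0},
  ],
)

```text
time: 15.6
ee_pos: [0.5645, -0.0043, 0.213]
eef_rot: [0.721, 0.692, -0.0, -0.0]
ft_force: [1.1, 0.8, -6.2]
width: 0.0253
grip_force: 50.0
```

Emit:
move_arm(
  steps=[
    {"dx": 0, "dy": 0.03, "dz": 0.04, "spin": 0},
    {"dx": 0, "dy": 0, "dz": 0, "spin": 0},
    {"dx": 0, "dy": 0, "dz": 0, "spin": 0},
  ],
)

```text
time: 15.9
ee_pos: [0.5647, -0.0043, 0.2126]
eef_rot: [0.721, 0.692, -0.0, -0.001]
ft_force: [-4.0, 0.7, -4.4]
width: 0.0251
grip_force: 50.0
```

Emit:
move_arm(
  steps=[
    {"dx": 0, "dy": -0.02, "dz": 0.04, "spin": 0},
    {"dx": 0, "dy": 0, "dz": 0, "spin": 0},
    {"dx": 0, "dy": 0, "dz": 0, "spin": 0},
  ],
)

```text
time: 16.2
ee_pos: [0.5648, -0.0043, 0.2124]
eef_rot: [0.721, 0.692, -0.0, -0.0]
ft_force: [-4.8, 0.7, -4.1]
width: 0.0256
grip_force: 50.0
```

Emit:
move_arm(
  steps=[
    {"dx": 0, "dy": 0, "dz": 0.03, "spin": 0},
    {"dx": 0, "dy": 0, "dz": 0, "spin": 0},
    {"dx": 0, "dy": 0, "dz": 0, "spin": 0},
  ],
)

```text
time: 16.5
ee_pos: [0.565, -0.0042, 0.2123]
eef_rot: [0.721, 0.692, 0.0, 0.0]
ft_force: [-4.1, -0.2, -2.9]
width: 0.0258
grip_force: 50.0
```

Run:
```python
from h import *
plan(.5648,-.0043,.2122,-2.3); print(telemetry.read_state()['torque'])
```

```text
t 16.5 pos [ 0.565  -0.0042  0.2123] F [-4.1 -0.2 -2.9] yang -2.35 tilt -1.0 w 0.02575447955047767 | d [-0.01 -0.02  0.01] spin -0.0009
[-0.06574173  0.84843878 -0.16934613]
```

Emit:
move_arm(
  steps=[
    {"dx": 0, "dy": -0.03, "dz": 0.05, "spin": 0},
    {"dx": 0, "dy": 0, "dz": 0, "spin": 0},
    {"dx": 0, "dy": 0, "dz": 0, "spin": 0},
  ],
)

```text
time: 16.8
ee_pos: [0.565, -0.0042, 0.2122]
eef_rot: [0.721, 0.692, 0.0, 0.0]
ft_force: [-3.3, 1.0, 1.7]
width: 0.0255
grip_force: 50.0
```

Emit:
move_arm(
  steps=[
    {"dx": 0, "dy": 0, "dz": 0.05, "spin": 0},
    {"dx": 0, "dy": 0, "dz": 0, "spin": 0},
    {"dx": 0, "dy": 0, "dz": 0, "spin": 0},
  ],
)

```text
time: 17.1
ee_pos: [0.5653, -0.0043, 0.2121]
eef_rot: [0.721, 0.692, 0.001, 0.001]
ft_force: [-3.9, 0.8, 6.3]
width: 0.0255
grip_force: 50.0
```

It rests firmly on the clip floors at z=0.212, as expected. I'll release and lift.

Emit:
move_arm(
  steps=[
    {"dx": 0, "dy": 0, "dz": -0.05, "spin": 0},
    {"dx": 0, "dy": 0, "dz": 0, "spin": 0},
    {"dx": 0, "dy": 0, "dz": 0, "spin": 0},
    {"dx": 0, "dy": 0, "dz": 0, "spin": 0},
    {"dx": 0, "dy": 0, "dz": 0, "spin": 0},
    {"dx": 0, "dy": 0, "dz": 0, "spin": 0},
  ],
  claw=5,
)

```text
time: 17.7
ee_pos: [0.5647, -0.0042, 0.2117]
eef_rot: [0.721, 0.693, 0.0, 0.0]
ft_force: [-0.0, 0.2, 0.5]
width: 0.0495
grip_force: 0.0
```

Emit:
move_arm(
  steps=[
    {"dx": 0, "dy": 0, "dz": -0.5, "spin": 0},
    {"dx": 0, "dy": 0, "dz": -1, "spin": 0},
    {"dx": 0, "dy": 0, "dz": -2, "spin": 0},
    {"dx": 0, "dy": 0, "dz": -3, "spin": 0},
    {"dx": 0, "dy": 0, "dz": -3, "spin": 0},
    {"dx": 0, "dy": 0, "dz": -2.5, "spin": 0},
    {"dx": 0, "dy": 0, "dz": 0, "spin": 0},
  ],
)

```text
time: 18.4
ee_pos: [0.5656, -0.0046, 0.3362]
eef_rot: [0.722, 0.692, 0.003, 0.002]
ft_force: [0.8, 0.9, 0.3]
width: 0.0499
grip_force: 0.0
```

Run:
```python
from h import *
import pickle
a=shot('wrist'); c=shot('side'); pickle.dump([a,c],open('p5.pkl','wb'))
b=cv2.resize(c['img'][215:315,275:395],(560,467),interpolation=cv2.INTER_CUBIC)
w=cv2.resize(a['img'],(640,480))[:467]
cv2.imwrite('pics/seat.png',cv2.resize(np.hstack([b,w]),(800,311))[:,:,::-1])
plan(.33,-.0,.3,-2.3)
for X in[(.565,-.0043,.046),(.5676,.0656,.046),(.5622,-.0742,.046)]: print(proj(a,X),proj(c,X))
```

```text
t 18.5 pos [ 0.5647 -0.0043  0.3326] F [-0.3  0.3 -1. ] yang -2.35 tilt -1.0 w 0.04985400945751467 | d [ -0.54 -23.47   3.23] spin -0.0008
[321.52455725 230.09423049] [338.76907434 256.52458203]
[320.75688878 124.73438646] [328.55442878 242.13793633]
[321.91421747 320.83402828] [349.79471073 272.17772181]
```

View pics/seat.png

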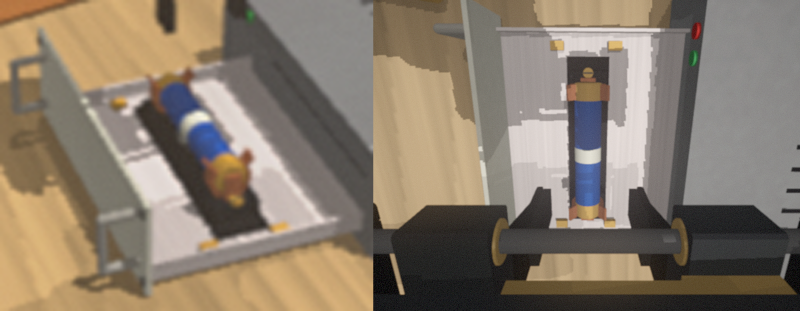

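The fuse sits fully in both clips with the band centred, level, and with jaws hugging both caps (views at (205,120) and (588,150)). Next I'll close the fingers, retreat in front of the panel, go down and push the tray along tool y.

Emit:
move_arm(
  steps=[
    {"dx": 0, "dy": -2, "dz": 0, "spin": 0},
    {"dx": 0, "dy": -4, "dz": 0, "spin": 0},
    {"dx": 0, "dy": -4, "dz": 0, "spin": 0},
    {"dx": 0, "dy": -3, "dz": 0, "spin": 0},
    {"dx": 0, "dy": -2, "dz": 0, "spin": 0},
    {"dx": 0, "dy": 0, "dz": 3, "spin": 0},
    {"dx": 0, "dy": 0, "dz": 4, "spin": 0},
    {"dx": 0, "dy": 0, "dz": 3.5, "spin": 0},
    {"dx": 0, "dy": 0, "dz": 0, "spin": 0},
  ],
  claw=0,
  squeeze=10,
)

```text
time: 19.4
ee_pos: [0.4124, 0.0017, 0.223]
eef_rot: [0.721, 0.692, -0.004, -0.002]
ft_force: [-1.1, -0.4, 0.2]
width: 0.0004
grip_force: 0.0
```

Run:
```python
from h import *
plan(.44,-.001,.227,-2.35)
```

```text
t 19.4 pos [0.4124 0.0017 0.223 ] F [-1.1 -0.4  0.2] yang -2.35 tilt -0.99996 w 0.00043852360763815633 | d [-0.15  2.76 -0.42] spin -0.0
```

Emit:
move_arm(
  steps=[
    {"dx": 0, "dy": 1, "dz": -0.2, "spin": 0},
    {"dx": 0, "dy": 1, "dz": 0, "spin": 0},
    {"dx": 0, "dy": 1, "dz": 0, "spin": 0},
    {"dx": 0, "dy": 1, "dz": 0, "spin": 0},
    {"dx": 0, "dy": 1, "dz": 0, "spin": 0},
    {"dx": 0, "dy": 1, "dz": 0, "spin": 0},
    {"dx": 0, "dy": 1, "dz": 0, "spin": 0},
    {"dx": 0, "dy": 1, "dz": 0, "spin": 0},
    {"dx": 0, "dy": 1, "dz": 0, "spin": 0},
    {"dx": 0, "dy": 1, "dz": 0, "spin": 0},
  ],
)

```text
time: 20.4
ee_pos: [0.5154, -0.0023, 0.229]
eef_rot: [0.721, 0.692, -0.0, -0.001]
ft_force: [-4.8, -1.3, 6.8]
width: 0.0003
grip_force: 3.4
```

Emit:
move_arm(
  steps=[
    {"dx": 0, "dy": 1, "dz": 0, "spin": 0},
    {"dx": 0, "dy": 1, "dz": 0, "spin": 0},
    {"dx": 0, "dy": 1, "dz": 0, "spin": 0},
    {"dx": 0, "dy": 1, "dz": 0, "spin": 0},
    {"dx": 0, "dy": 1, "dz": 0, "spin": 0},
    {"dx": 0, "dy": 1, "dz": 0, "spin": 0},
  ],
)

```text
time: 21.0
ee_pos: [0.5753, -0.0051, 0.229]
eef_rot: [0.722, 0.692, -0.0, -0.0]
ft_force: [-5.6, -1.8, 6.2]
width: 0.0001
grip_force: 3.3
```

Run:
```python
from h import *
plan(.635,-.009,.225,-2.35)
```

```text
t 21.0 pos [ 0.5753 -0.0051  0.229 ] F [-5.6 -1.8  6.2] yang -2.37 tilt -1.0 w 8.829028405318368e-05 | d [-0.14  5.98  0.4 ] spin -0.0003
```

Emit:
move_arm(
  steps=[
    {"dx": 0, "dy": 0.8, "dz": -0.2, "spin": 0},
    {"dx": 0, "dy": 1, "dz": 0, "spin": 0},
    {"dx": 0, "dy": 1, "dz": 0, "spin": 0},
    {"dx": 0, "dy": 0.7, "dz": 0, "spin": 0},
    {"dx": 0, "dy": 0.3, "dz": 0, "spin": 0},
  ],
)

```text
time: 21.5
ee_pos: [0.613, -0.0064, 0.2304]
eef_rot: [0.721, 0.692, -0.0, -0.0]
ft_force: [-5.4, -1.1, 0.1]
width: 0.0008
grip_force: 2.2
```

```bash
cat > fl.py <<'E'
from h import *
plan(.635,-.009,.225,-2.35)
c=shot('top'); g=c['img'].mean(2)
K=None
# sample brightness profile along tray x axis away from gripper (y offset 0.1 from axis), z=.09
for yo in(.085,-.1):
    o=[]
    for s in np.arange(-.10,.03,.004):
        p=np.array([.650,-.0096,.09])+s*np.array([.999,-.0405,0])+yo*np.array([.0405,.999,0])
        u,v=proj(c,p); o.append(int(g[int(round(v)),int(round(u))]))
    print(yo,o)
E
python3 fl.py
```

```text
t 21.5 pos [ 0.613  -0.0064  0.2304] F [-5.4 -1.1  0.1] yang -2.35 tilt -1.0 w 0.0007630047455775696 | d [-0.17  2.21  0.54] spin -0.0
0.085 [55, 55, 60, 56, 54, 55, 61, 55, 59, 92, 96, 99, 61, 62, 46, 48, 64, 61, 58, 125, 135, 67, 71, 69, 72, 38, 84, 84, 86, 78, 83, 80, 83]
-0.1 [74, 83, 84, 82, 84, 82, 78, 78, 83, 56, 51, 58, 68, 72, 52, 52, 55, 61, 53, 150, 114, 66, 71, 67, 57, 69, 82, 84, 81, 82, 85, 85, 83]
```

Emit:
move_arm(
  steps=[
    {"dx": 0, "dy": 0.6, "dz": 0, "spin": 0},
    {"dx": 0, "dy": 0.6, "dz": 0, "spin": 0},
    {"dx": 0, "dy": 0.4, "dz": 0, "spin": 0},
    {"dx": 0, "dy": 0.2, "dz": 0, "spin": 0},
    {"dx": 0, "dy": 0.2, "dz": 0, "spin": 0},
  ],
)

```text
time: 22.05
ee_pos: [0.6325, -0.0071, 0.2306]
eef_rot: [0.721, 0.692, -0.0, -0.0]
ft_force: [-4.8, -2.1, -1.0]
width: 0.0006
grip_force: 2.0
```

Emit:
move_arm(
  steps=[
    {"dx": 0, "dy": 0.1, "dz": 0, "spin": 0},
    {"dx": 0, "dy": 0.1, "dz": 0, "spin": 0},
  ],
)

```text
time: 22.25
ee_pos: [0.634, -0.0072, 0.2305]
eef_rot: [0.721, 0.692, -0.001, -0.001]
ft_force: [-12.2, -2.2, 4.0]
width: 0.0005
grip_force: 6.6
```

```bash
python3 fl.py
```

```text
t 22.25 pos [ 0.634  -0.0072  0.2305] F [-12.2  -2.2   4. ] yang -2.36 tilt -1.0 w 0.0005428682285387533 | d [-0.18  0.11  0.55] spin -0.0001
0.085 [57, 57, 58, 55, 54, 56, 58, 55, 63, 59, 56, 55, 61, 58, 96, 97, 57, 51, 48, 49, 46, 60, 57, 58, 77, 157, 77, 85, 80, 83, 85, 82, 84]
-0.1 [70, 83, 85, 86, 81, 84, 80, 77, 77, 83, 83, 78, 87, 84, 71, 55, 70, 53, 46, 43, 44, 47, 59, 58, 128, 67, 83, 82, 80, 83, 84, 83, 81]
```

Emit:
move_arm(
  steps=[
    {"dx": 0, "dy": 0.1, "dz": 0, "spin": 0},
    {"dx": 0, "dy": 0, "dz": 0, "spin": 0},
  ],
)

```text
time: 22.5
ee_pos: [0.6344, -0.0073, 0.2305]
eef_rot: [0.722, 0.692, -0.001, -0.002]
ft_force: [-14.1, -1.6, 6.0]
width: 0.0008
grip_force: 7.9
```

It's at the stop. I'll back off and take a final look.

Emit:
move_arm(
  steps=[
    {"dx": 0, "dy": -0.5, "dz": 0, "spin": 0},
    {"dx": 0, "dy": -2, "dz": 0, "spin": 0},
    {"dx": 0, "dy": -4, "dz": 0, "spin": 0},
    {"dx": 0, "dy": -4, "dz": 0, "spin": 0},
    {"dx": 0, "dy": -4, "dz": 0, "spin": 0},
    {"dx": 0, "dy": -2, "dz": -3, "spin": 0},
    {"dx": 0, "dy": 0, "dz": -3, "spin": 0},
    {"dx": 0, "dy": 0, "dz": 0, "spin": 0},
    {"dx": 0, "dy": 0, "dz": 0, "spin": 0},
  ],
)

```text
time: 23.4
ee_pos: [0.4714, 0.0, 0.2918]
eef_rot: [0.721, 0.693, 0.002, 0.001]
ft_force: [-0.2, -0.5, -1.7]
width: 0.0006
grip_force: 0.0
```

Run:
```python
from h import *
c=shot('top'); d=shot('side')
a=cv2.resize(c['img'][150:260,240:410],(400,259),interpolation=cv2.INTER_CUBIC)
b=cv2.resize(d['img'][170:310,300:516],(400,259),interpolation=cv2.INTER_CUBIC)
cv2.imwrite('pics/end.png',np.hstack([a,b])[:,:,::-1])
print(telemetry.read_state()['ft_force'])
```

```text
[ 0.16579349 -0.68960266  0.43869065]
```

View pics/end.png

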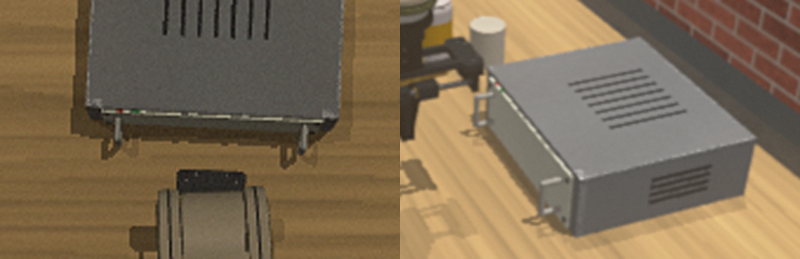

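The tray front is flush with the case in both views (left view at (215,118), right view at (530,140)), and the arm is clear. I'll hand in the job.

```bash
python3 -c "
from bench import job
print(job.close_job())"
```

```text
the job is handed in; nothing more can be done
None
```

The spare fuse is seated in both clips, the tray is pushed in to its stop and looks flush with the case, and the arm is clear; I handed the job in at about 23.5 s, and no verdict came back.

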